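Time a gearbox end cover to its dowel pin and press it home

ROBOT

A 6-joint arm with a two-finger parallel gripper is mounted at the origin on the work surface. World frame = base frame: x ahead of the robot, y to its left, z up, the work surface at z = 0. Lengths are in mm, angles in rad, forces in N, time in s.
With the tool pointing down it reaches from about 350 to 975 mm from the base axis. Payload 4.9 kg.
Tool frame: the origin (TCP) lies between the finger pads; the fingertips stand manip.nose_length ahead of it and the grasp point (between the pads) lies 11 mm behind it (manip.nose_length is the distance from the TCP to the fingertips, in mm); z points along the fingers, y is the line along which they close (so a half turn about z gives the same grasp; the last joint's range is limited). The gripper opens to 85 mm and grips with 20 to 120 N. Pads are 22 mm wide; open, the fingers measure 114 mm over their backs; the gripper's body (76 mm by 85 mm) begins 54 mm behind the grasp point. The pads swing forward as they close: fully open they stand 13 mm farther back than shut.
Start: joints at [-1.22, 0.053, 1.613, -0, 1.476, -0.119], TCP at [282.934, -557.27, 239.304] pointing down, gripper open.
Joint ranges: [-3.01, 3.01], [-1.01, 2.22], [0.06, 2.58], [-1.02, 4.17], [0.09, 2.62], [-3.14, 3.14]. Speed limits (rad/s): [2.57, 2.57, 3.14, 3.14, 3.14, 3.14].

INTERFACE

Orientations are given as [roll, pitch, yaw] about the fixed x, y, z axes, in that order (R = Rz(yaw) Ry(pitch) Rx(roll)).
In Python, from plant import manip, camera gives the robot as it stands. The module is installed in compiled form; this text tells all that it offers.
- The arm moves only by the tool send_rows, never from a script. Its argument "commands" is a list of rows, each a list of 3 entries, a list of its own where there are three numbers: the shift along the tool's x, y, z in mm, then the turn, a rotation vector about the tool's x, y, z in rad, then the finger opening in mm, from 0 to 85.4. A call has 1 to 20 rows; each row shifts and turns the commanded pose from where the row before left it, along the tool's axes as they then stand; what a row does not reach is not made up. A row lasts 1/10 s, in which the tool goes at most 50 mm and 8.59 degrees, less where a joint would pass 70% of its speed; a pose out of reach is approached as far as the arm can. A call with a gripper value outside its range is refused whole. The fingers move at their own pace and stop on an object; the grip force is fixed at half the most. Time passes only in rows, so rows that do not move let the fingers close. It gives the time, the measured TCP pose, the force, the opening and the grip force at its end, in the units of the state.
- manip.get_state(): the state, without advancing time (a new reading comes with each control period).
- camera(name): name is "side" or "top"; returns a dict with "color" (384x512x3 uint8, red, green, blue), "depth" (384x512 float32, mm along the optical axis (not along the pixel's ray), 0 where there is no reading), "fx", "fy", "cx", "cy" (pixels), "world_from_camera" (4x4, takes a point from camera to world coordinates). Camera axes: x right, y down, z forward; pixel columns grow to the right and rows downward; lengths in mm; the calibration is good to about 2 mm. A picture is of the moment at which its call begins.
- manip.close_job(): hands the job in; it is judged then, once.
The state is a dict: "time": time; "joint_pos": joint angles; "dq": joint speeds; "joint_torque": joint torques, N m; "eef_pos": TCP position; "ee_rot": TCP orientation; "force": force on the tool from outside, world axes, zero at the start; "wrist_torque": the same for the moment, N m; "width": finger opening in mm; "grasp_force": force on a finger pad.
Only numpy, scipy, OpenCV 4.12 (cv2) and the standard library are available. Lean on these libraries where they do the work, as an engineer would, in place of code of your own. Each camera call takes 0.05 s, during which the arm holds its last target. There are 200 camera calls.

TASK

The round aluminium end cover is only started in the bore on top of the gearbox, and its notch is not at the dowel pin. Push the cover round with a fingertip until its notch stands over the pin, then press it down fully home so that it lies flush on the gearbox flange. Do not lift the cover, leave the bearing, grease jar, mallet and bolt tray where they are, and finish with the hand clear of everything.

Things in the scene. Friction and masses are not known exactly. Their poses are not given: they have to be found in the camera images.
- gearbox: Grey cast gearbox fixed to the bench, foot 240 x 200 mm. Origin on the bench under the bore's axis, z up; x points from the axis to the dowel pin; a keyed shaft stub sticks out to +y, to 148 mm from the axis. On top a flat bright flange face, 180 mm across, 118 mm above the bench, with a lug at +x that reaches 98 mm from the axis and carries the pin.
- pin_tip (a point): Rounded top of the dark steel dowel pin on the flange lug: pin 12 mm in diameter, domed, 11 mm proud of the flange face, 82 mm from the bore's axis. Its outer part shows beyond the cover's rim when the notch is elsewhere.
- notch (a point): Middle of the cover's notch, 82 mm from the cover's axis, at the height of the plate's upper face; moves with the cover. x points outward, z up. The notch is a slot 15 mm wide, open outward, from 74.5 to 98 mm from the axis, between the two prongs of a 36 mm wide ear. Round plate 160 mm in diameter, 12 mm thick. This point must come straight above the pin.
- boss_top (a point): Centre of the flat top of the cover's boss, on the cover's axis (= the bore's axis); boss 48 mm across, top 18 mm above the plate's upper face. x points towards the notch, z up; moves with the cover. Four upright ribs 8 mm thick, 14 mm above the plate, run from the boss to 68 mm from the axis, along +x, +y, -x, -y; the plate between is flat, so a fingertip there can push a rib sideways.
- cover (a joint): How far the cover is pressed down, in m: 0 at the start, the plate 14 mm above the flange face; 0.014 fully home. Pressing takes about 10 N and it stays where it is left (O-ring friction). With the notch not at the pin it stops on top of the pin at 0.003 (to 0.006 if pushed hard). The domed pin guides the notch in if it is within about 3 mm. Negative means lifted.
- bearing: Loose roller bearing lying flat beside the gearbox, 80 mm in diameter, 20 mm high; origin at the centre of its underside. To be left alone.
- grease_jar: Loose jar of grease, 64 mm in diameter, 75 mm high; origin at the centre of its underside. To be left alone.
- mallet: Loose rubber mallet lying flat, 290 mm long along its x, head 58 mm in diameter and 96 mm long at the +x end; origin on the bench near the middle of its handle. To be left alone.
- bolt_tray: Loose steel tray of cover bolts, 100 x 75 mm, 26 mm high; origin at the centre of its underside. To be left alone.
- cover_turn (a joint): Angle of the cover in rad, 0 (or a full turn) with the notch at the pin, growing anticlockwise seen from above; at the start at least 0.6 away from the pin either way. Turns without limit either way against about 0.25 N m of O-ring friction and stays where it is left.

How it is judged:
By the outcome, as a careful person would: the job done as asked, in the order asked, and still so for the second after the job is handed in, with the robot touching nothing.
It also fails if it takes over 54 s, if anything falls off the work surface, if the arm or the gripper's body presses on something with over 40 N, if the wrist force passes 120 N, or if a joint passes its speed limit or range.

## Working session

There is one attempt and no reset: what is moved stays moved. The work goes in short steps, Python scripts to look and compute and a tool call to move; the robot and the scene stay as the last step left them, time stands still between calls to the robot, and variables do not carry over. Pictures are saved under pics/ and viewed, at most 10 in all, crops included, and the job is handed in when it is done.

Besides the shell and the picture viewer there is one more tool, called after "Call:" by a JSON object that holds its "fn" and its "kwargs". send_rows: Moves the arm, as the interface text tells. Its arguments: {"type":"object","properties":{"commands":{"type":"array","items":{"type":"array"}}},"required":["commands"]}

```bash
mkdir -p pics; cat > h.py <<'E'
import numpy as np, cv2
from plant import manip, camera
def snap(n,f):
    c=camera(n); cv2.imwrite(f'pics/{f}.png',cv2.cvtColor(c['color'],cv2.COLOR_RGB2BGR))
    np.savez(f'pics/{f}.npz',**{k:np.asarray(v) for k,v in c.items()}); return c
def cloud(c):
    d=c['depth']; v,u=np.mgrid[:d.shape[0],:d.shape[1]]
    P=np.stack([(u-c['cx'])/c['fx']*d,(v-c['cy'])/c['fy']*d,d,np.ones_like(d)],-1)@np.asarray(c['world_from_camera']).T
    return P[...,:3]
E
python3 - <<'E'
from h import *
c=snap('top','t1'); s=snap('side','s1')
print(manip.nose_length,manip.get_state()); print(c['fx'],c['cx'],c['cy'],c['world_from_camera'],s['world_from_camera'])
a=cv2.imread('pics/t1.png'); cv2.imwrite('pics/t1b.png',cv2.resize(a,(800,600),interpolation=cv2.INTER_CUBIC))
E
```

```text
8.0 {'time': 0.1, 'joint_pos': array([-1.22002690e+00,  5.32923767e-02,  1.61415562e+00,  1.62401674e-05,
        1.47601694e+00, -1.19003219e-01]), 'dq': array([-0.00031457, -0.00127828, -0.00331678,  0.0001718 ,  0.00048913,
       -0.00096258]), 'joint_torque': array([-8.72665942e-05, -3.94904137e+01, -3.71363533e+01, -1.88526819e-04,
        3.91349924e-03, -7.33181537e-06]), 'eef_pos': array([ 282.73863164, -556.77090832,  238.18564259]), 'ee_rot': array([-3.13973554e+00, -2.38331496e-04,  4.69770876e-01]), 'force': array([ 0.28691808, -0.23908871, -0.75108569]), 'wrist_torque': array([0.01986665, 0.04137853, 0.00643791]), 'grasp_force': 0.0, 'width': 85.61715351301704}
403.634992718148 252.2225695595631 194.6497750833142 [[-4.67327801e-03 -9.86590288e-01  1.63149515e-01  4.41709448e+02]
 [-9.99898787e-01  6.80267987e-03  1.24956111e-02  8.21515908e+01]
 [-1.34379024e-02 -1.63074606e-01 -9.86522223e-01  9.64033981e+02]
 [ 0.00000000e+00  0.00000000e+00  0.00000000e+00  1.00000000e+00]] [[-9.81868103e-01 -1.34541076e-01  1.33542976e-01  4.50555841e+02]
 [-1.89344205e-01  6.62033448e-01 -7.25162386e-01  8.05262439e+02]
 [ 9.15421068e-03 -7.37299405e-01 -6.75504099e-01  8.25798418e+02]
 [ 0.00000000e+00  0.00000000e+00  0.00000000e+00  1.00000000e+00]]
```

View pics/t1b.png

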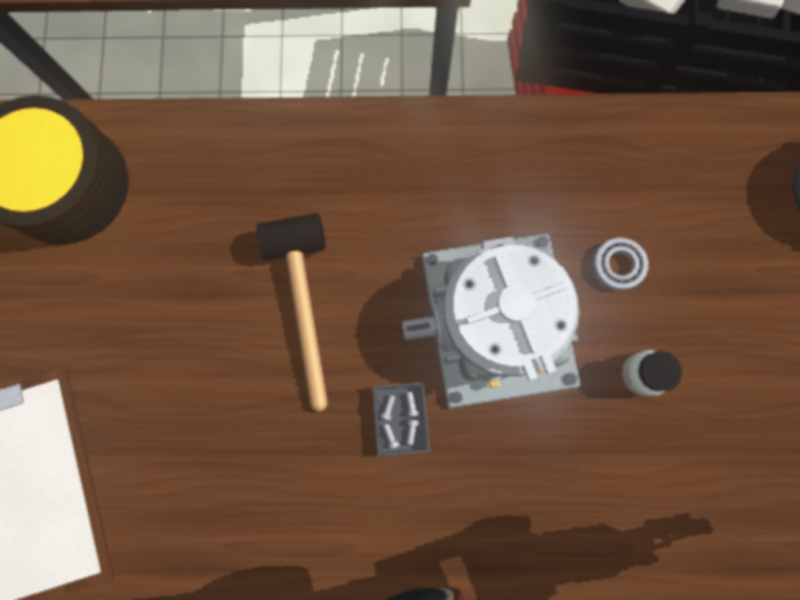

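View pics/s1.png

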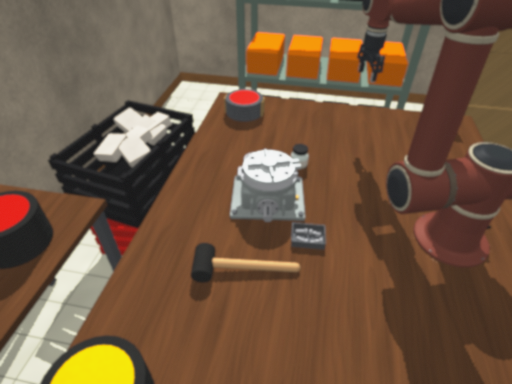

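The top view shows the cover with its boss at (517,303), the notch ear at (540,367), the shaft stub at (405,328), and the lug with the pin near (497,243). I'll enlarge it to measure.

```bash
python3 - <<'E'
from h import *
a=cv2.imread('pics/t1.png')[140:270,250:390]; cv2.imwrite('pics/t1c.png',cv2.resize(a,None,fx=4.5,fy=4.5,interpolation=cv2.INTER_CUBIC))
c=dict(np.load('pics/t1.npz')); P=cloud(c)
# top surfaces
for z0,z1 in((138,146),(156,166),(110,122)):
    m=np.zeros(P.shape[:2],bool); m[140:270,250:390]=True
    m&=(P[...,2]>z0)&(P[...,2]<z1); q=P[m]; 
    (x,y),r=cv2.minEnclosingCircle(q[:,:2].astype(np.float32)); print(z0,len(q),x,y,r,np.median(q[:,2]),q.mean(0))
E
```

```text
138 3331 567.919677734375 -68.83723449707031 89.74225616455078 144.28116653741017 [573.79821009 -66.1157536  144.13794812]
156 778 576.2698974609375 -65.75442504882812 67.96049499511719 161.14462404256506 [575.50810535 -64.59332153 161.07885379]
110 1007 580.3158569335938 -64.28558349609375 95.47892761230469 118.55531107114064 [562.02602099 -39.01463964 118.42301935]
```

View pics/t1c.png

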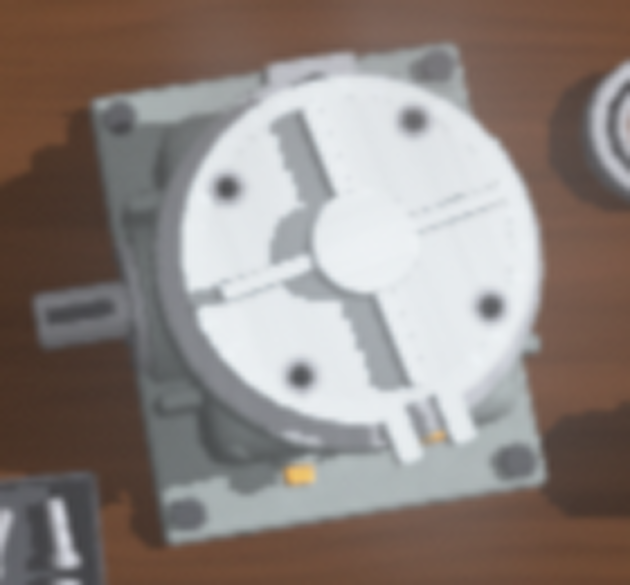

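```bash
python3 - <<'E'
from h import *
c=dict(np.load('pics/t1.npz')); P=cloud(c)
m=np.zeros(P.shape[:2],bool); m[140:270,250:390]=True
Z=P[...,2]
def pt(x,y): 
    u,v=250+x/4.5,140+y/4.5; return P[int(round(v)),int(round(u))]
for n,q in dict(boss=(365,242),lugL=(275,70),lugR=(352,62),pin=(310,70),c1=(97,104),c2=(452,50),c3=(540,480),c4=(168,538),stubtip=(45,318),stub=(80,310),prL=(405,440),prR=(460,420),h1=(227,187),h2=(413,120),h3=(490,306),h4=(300,376)).items(): print(n,pt(*q).round(1))
cx,cy=P[m&(Z>160)&(np.abs(Z-162)<3)][:, :2].mean(0)
# plate center: circle fit of plate rim excluding ear: use holes instead
hs=np.array([pt(*q)[:2] for q in((227,187),(413,120),(490,306),(300,376))]);print('holes mean',hs.mean(0))
C=hs.mean(0)
r=np.hypot(P[...,0]-C[0],P[...,1]-C[1]); th=np.arctan2(P[...,1]-C[1],P[...,0]-C[0])
b=m&(Z>153)&(r>30)&(r<75)
print('boss c',P[m&(Z>160)&(r<22)].mean(0))
t4=np.angle(np.exp(4j*th[b]).mean())/4; print('rib ang mod90',np.degrees(t4), np.histogram(np.degrees(th[b]),36,(-180,180))[0])
# flange/lug
f=m&(abs(Z-118.5)<2.5)&(r>91); print('lug',f.sum(),np.degrees(th[f]).min(),np.degrees(th[f]).max(),np.degrees(np.median(th[f])),P[f].mean(0))
# pin pts
p=m&(Z>121)&(Z<140)&(r>82);print('pin?',np.c_[P[p],r[p],np.degrees(th[p])].round(0)[:20])
# foot rectangle
zz=pt(453,50)[2]; g=m&(abs(Z-zz)<5); print(zz,cv2.minAreaRect(P[g][:,:2].astype(np.float32)))
# ear
e=m&(abs(Z-144)<3)&(r>84); print('ear',np.degrees(np.median(th[e])),P[e].mean(0))
E
```

```text
boss [574.4 -65.8 163.3]
lugL [664.8 -34.  119.2]
lugR [669.4 -70.9 117.6]
pin [665.1 -51.4 117.8]
c1 [675.5  46.1  15.9]
c2 [ 703.6 -142.5   16.5]
c3 [ 473.4 -178.7   16.2]
c4 [444.5  13.9  10.5]
stubtip [552.5  76.3  69.9]
stub [555.9  58.6  77.2]
prL [487.5 -84.1 144. ]
prR [ 497.3 -108.3  145.8]
h1 [602.3  -5.9 148.5]
h2 [633.6 -93.6 146.6]
h3 [ 547.8 -124.5  146.9]
h4 [515.8 -38.4 146.2]
holes mean [574.88254938 -65.5981582 ]
boss c [574.60834559 -65.60639935 163.06343044]
rib ang mod90 19.606507847259365 [ 0 43 37  0  0  0  0  0  0  0 29 50  0  0  0  0  0  0  0 43 39  0  0  0
  0  0  0  1 55 22  0  0  0  0  0  0]
lug 108 -70.52311692258154 111.04578678847405 10.658615869200435 [655.49799518 -47.89821218 118.27524763]
pin? [[ 673.  -68.  121.   98.   -2.]
 [ 668.  -47.  122.   95.   11.]
 [ 662.  -52.  128.   88.    9.]
 [ 663.  -54.  126.   89.    7.]
 [ 661.  -48.  123.   88.   11.]
 [ 660.  -50.  129.   86.   11.]
 [ 660.  -52.  129.   86.    9.]
 [ 660.  -54.  129.   86.    8.]
 [ 658.  -38.  121.   87.   19.]
 [ 655.  -29.  122.   88.   24.]
 [ 653.  -27.  121.   87.   26.]
 [ 623.    6.  121.   86.   56.]
 [ 618.    8.  123.   85.   60.]
 [ 602. -150.  122.   89.  -72.]
 [ 594.   21.  124.   89.   77.]
 [ 594. -152.  122.   88.  -78.]
 [ 593.   17.  121.   84.   78.]
 [ 592. -152.  121.   88.  -79.]
 [ 591.   21.  121.   88.   80.]
 [ 585. -153.  122.   88.  -83.]]
17.63713758565541 ((570.9931030273438, -65.81280517578125), (250.67294311523438, 371.90008544921875), 8.911577224731445)
ear -155.08590346584054 [491.02903757 -96.83291821 144.84974238]
```

Checks: the plate is at z 144 and the boss at 162, both as given. The axis is at (574.7, -65.6), the gearbox yaw is about 8.8° and the notch is at about -160.4°, so the cover needs about +169° of turn. I'll go above the quadrant behind the rib at -70°.

Call:
{"fn": "send_rows", "kwargs": {"commands": [[[24.8,-14.7,0],[0,0,0],0],[[24.8,-14.7,0],[0,0,0],0],[[24.8,-14.7,0],[0,0,0],0],[[24.8,-14.7,0],[0,0,0],0],[[24.8,-14.7,0],[0,0,0],0],[[24.8,-14.7,0],[0,0,0],0],[[24.8,-14.7,0],[0,0,0],0],[[24.8,-14.7,0],[0,0,0],0],[[24.8,-14.7,0],[0,0,0],0],[[24.8,-14.7,0],[0,0,0],0],[[24.8,-14.7,0],[0,0,0],0],[[24.8,-14.7,0],[0,0,0],0],[[24.8,-14.7,0],[0,0,0],0],[[24.8,-14.7,0],[0,0,0],0],[[24.8,-14.7,0],[0,0,0],0],[[24.8,-14.7,0],[0,0,0],0],[[24.8,-14.7,0],[0,0,0],0],[[24.8,-14.7,0],[0,0,0],0],[[0,0,0],[0,0,0.128],0],[[0,0,0],[0,0,0],0]]}}

```text
time: 2.1
eef_pos: [561.2, -118.4, 238.6]
ee_rot: [-3.141, 0.001, 0.343]
force: [0.5, -0.2, -0.2]
width: -0.1
grasp_force: 0.0
```

Call:
{"fn": "send_rows", "kwargs": {"commands": [[[0,0,15],[0,0,0],0],[[0,0,20],[0,0,0],0],[[0,0,20],[0,0,0],0],[[0,0,12],[0,0,0],0],[[0,0,5],[0,0,0],0],[[0,0,3],[0,0,0],0],[[0,0,3],[0,0,0],0],[[0,0,3],[0,0,0],0],[[0,0,0],[0,0,0],0],[[0,0,0],[0,0,0],0]]}}

```text
time: 3.1
eef_pos: [561.4, -119.3, 158.8]
ee_rot: [3.141, -0.001, 0.342]
force: [0.3, -0.3, -1.1]
width: 0.1
grasp_force: 0.0
```

Call:
{"fn": "send_rows", "kwargs": {"commands": [[[0,0,2],[0,0,0],0],[[3,0,0],[0,0,0],0],[[3,0,0],[0,0,0],0],[[3,0,0],[0,0,0],0],[[3,0,0],[0,0,0],0],[[2,0,0],[0,0,0],0],[[0,0,0],[0,0,0],0]]}}

```text
time: 3.8
eef_pos: [574.6, -114.5, 156.3]
ee_rot: [3.142, -0.0, 0.342]
force: [0.5, -0.3, 0.3]
width: 0.2
grasp_force: 0.0
```

Call:
{"fn": "send_rows", "kwargs": {"commands": [[[3.26,0.97,0],[0,0,-0.07],0],[[3.26,0.97,0],[0,0,-0.07],0],[[3.26,0.97,0],[0,0,-0.07],0],[[3.26,0.97,0],[0,0,-0.07],0],[[3.26,0.97,0],[0,0,-0.07],0],[[3.26,0.97,0],[0,0,-0.07],0],[[3.26,0.97,0],[0,0,-0.07],0],[[3.26,0.97,0],[0,0,-0.07],0]]}}

```text
time: 4.6
eef_pos: [599.6, -108.7, 156.3]
ee_rot: [3.14, 0.004, 0.904]
force: [-2.2, -5.8, -0.3]
width: 0.4
grasp_force: 2.8
```

```bash
cat >> h.py <<'E'
A=np.array([574.7,-65.6])
def where():
    s=manip.get_state(); y=s['ee_rot'][2]; d=s['eef_pos'][:2]-A
    x=np.array([np.cos(y),np.sin(y)]); print('tool r %.1f t %.1f yaw %.3f'%(d@[x[1],-x[0]],d@x,y),s['eef_pos'].round(1),s['force'].round(1))
E
python3 -c "
from h import *
where()"
```

```text
tool r 46.2 t -18.5 yaw 0.904 [ 599.6 -108.7  156.3] [-2.2 -5.8 -0.3]
```

Call:
{"fn": "send_rows", "kwargs": {"commands": [[[3.26,1.0,0],[0,0,-0.07],0],[[3.26,1.0,0],[0,0,-0.07],0],[[3.26,1.0,0],[0,0,-0.07],0],[[3.26,1.0,0],[0,0,-0.07],0],[[3.26,1.0,0],[0,0,-0.07],0],[[3.26,1.0,0],[0,0,-0.07],0],[[3.26,1.0,0],[0,0,-0.07],0],[[3.26,1.0,0],[0,0,-0.07],0],[[3.26,1.0,0],[0,0,-0.07],0],[[3.26,1.0,0],[0,0,-0.07],0],[[3.26,1.0,0],[0,0,-0.07],0],[[3.26,1.0,0],[0,0,-0.07],0],[[3.26,1.0,0],[0,0,-0.07],0],[[3.26,1.0,0],[0,0,-0.07],0],[[3.26,1.0,0],[0,0,-0.07],0],[[3.26,1.0,0],[0,0,-0.07],0],[[0,0,0],[0,0,0],0],[[0,0,0],[0,0,0],0]]}}

```text
time: 6.4
eef_pos: [623.4, -60.7, 156.7]
ee_rot: [3.139, 0.003, 2.021]
force: [4.9, -2.8, -2.6]
width: 0.2
grasp_force: 2.1
```

```bash
python3 -c "
from h import *
where()"
```

```text
tool r 46.0 t -16.8 yaw 2.021 [623.4 -60.7 156.7] [ 4.9 -2.8 -2.6]
```

Call:
{"fn": "send_rows", "kwargs": {"commands": [[[3.26,1.06,0],[0,0,-0.07],0],[[3.26,1.06,0],[0,0,-0.07],0],[[3.26,1.06,0],[0,0,-0.07],0],[[3.26,1.06,0],[0,0,-0.07],0],[[3.26,1.06,0],[0,0,-0.07],0],[[3.26,1.06,0],[0,0,-0.07],0],[[3.26,1.06,0],[0,0,-0.07],0],[[3.26,1.06,0],[0,0,-0.07],0],[[3.26,1.06,0],[0,0,-0.07],0],[[3.26,1.06,0],[0,0,-0.07],0],[[3.26,1.06,0],[0,0,-0.07],0],[[3.26,1.06,0],[0,0,-0.07],0],[[3.26,1.06,0],[0,0,-0.07],0],[[3.26,1.06,0],[0,0,-0.07],0],[[3.26,1.06,0],[0,0,-0.07],0],[[3.26,1.06,0],[0,0,-0.07],0],[[0,0,0],[0,0,0],0],[[0,0,0],[0,0,0],0]]}}

```text
time: 8.2
eef_pos: [591.2, -19.6, 157.1]
ee_rot: [-3.14, 0.003, 3.141]
force: [3.7, -3.2, -0.0]
width: -0.4
grasp_force: 2.0
```

```bash
cat >> h.py <<'E'
def measure(c):
    P=cloud(c); m=np.zeros(P.shape[:2],bool); m[130:280,240:400]=True; Z=P[...,2]
    d=P[...,:2]-A; r=np.hypot(d[...,0],d[...,1]); th=np.arctan2(d[...,1],d[...,0])
    for z0,z1,lo in((152,160,30),):
        b=m&(Z>z0)&(Z<z1)&(r>lo)&(r<70); print('ribs',b.sum(),np.degrees(np.angle(np.exp(4j*th[b]).mean())/4),np.histogram(np.degrees(th[b]),36,(-180,180))[0])
    e=m&(r>84)&(Z>140)&(Z<148); print('ear',e.sum(),np.degrees(np.median(th[e])),'z plate',np.median(Z[m&(r>30)&(r<78)]))
E
python3 -c "
from h import *
where()
c=snap('top','t2');measure(c)
a=cv2.imread('pics/t2.png')[130:270,250:390]; cv2.imwrite('pics/t2c.png',cv2.resize(a,None,fx=4.2,fy=4.2,interpolation=cv2.INTER_CUBIC))"
```

```text
tool r 46.0 t -16.5 yaw 3.141 [591.2 -19.6 157.1] [ 3.7 -3.2 -0. ]
ribs 95 0.4458834696220631 [12  0  0  0  0  0  0  0  6 12  0  0  0  0  0  0  0  0  0  0  0  0  0  0
  0  0 22 27  0  0  0  0  0  0  0 16]
ear 0 nan z plate 456.0860810314627
  return _methods._mean(a, axis=axis, dtype=dtype,
  ret = ret.dtype.type(ret / rcount)
```

View pics/t2c.png

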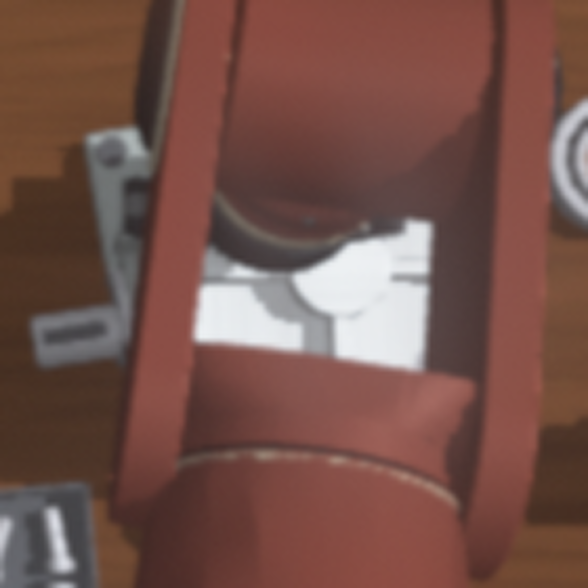

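The arm hides most of the cover, with only part of it around the boss at (345,275) visible. The rib angle agrees with the tool yaw (notch at about 0.4°), so 8.4° remain. I'll push that far, back off, and clear out to look.

Call:
{"fn": "send_rows", "kwargs": {"commands": [[[3.26,1.06,0],[0,0,-0.07],0],[[3.26,1.06,0],[0,0,-0.07],0],[[0,0,0],[0,0,0],0],[[0,0,0],[0,0,0],0],[[-4,0,0],[0,0,0],0],[[-6,0,0],[0,0,0],0],[[0,0,0],[0,0,0],0],[[0,0,-10],[0,0,0],0],[[0,0,-30],[0,0,0],0],[[0,-30,-30],[0,0,0],0],[[0,-40,0],[0,0,0],0],[[0,-40,0],[0,0,0],0],[[0,-40,0],[0,0,0],0],[[0,-40,0],[0,0,0],0],[[0,-40,0],[0,0,0],0],[[0,-30,0],[0,0,0],0],[[0,0,0],[0,0,0],0]]}}

```text
time: 9.95
eef_pos: [629.5, -276.6, 226.6]
ee_rot: [-3.141, -0.0, -3.006]
force: [-0.7, 0.5, -0.2]
width: -0.2
grasp_force: 0.0
```

```bash
python3 -c "
from h import *
where()
c=snap('top','t3');measure(c)
s=snap('side','s3')
a=cv2.imread('pics/t3.png')[140:230,270:385]; a=cv2.resize(a,None,fx=5,fy=5,interpolation=cv2.INTER_CUBIC)
b=cv2.imread('pics/s3.png')[130:230,220:320]; b=cv2.resize(b,(450,450),interpolation=cv2.INTER_CUBIC)
o=np.zeros((450,1025,3),np.uint8); o[:,:575]=a; o[:,575:]=b; cv2.imwrite('pics/t3c.png',cv2.resize(o,(800,351)))"
```

```text
tool r -216.5 t -25.7 yaw -3.006 [ 629.5 -276.6  226.6] [-0.7  0.5 -0.2]
ribs 265 8.548848960755247 [48 19  0  0  0  0  0  0  0 30 34  0  0  0  0  0  0  0 37 31  0  0  0  0
  0  0  2 52 12  0  0  0  0  0  0  0]
ear 90 3.9135818957723965 z plate 144.71691258504381
```

View pics/t3c.png

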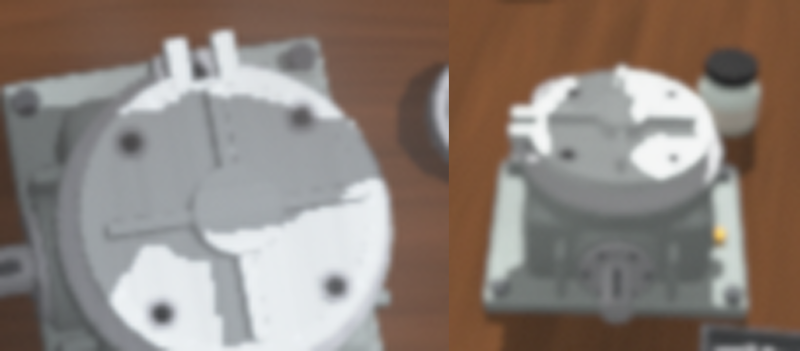

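The cover's notch is now on the pin side, with prongs at about (177,55) and (222,50) and the dark pin between them. I'll refine the gearbox yaw before pressing.

```bash
python3 - <<'E'
from h import *
c=dict(np.load('pics/t1.npz')); T=c['world_from_camera']
def ray(x,y,z):
    u,v=250+x/4.5,140+y/4.5; d=T[:3,:3]@[(u-c['cx'])/c['fx'],(v-c['cy'])/c['fy'],1]; o=T[:3,3]; return (o+d*(z-o[2])/d[2])[:2]
B=[ray(*q,17) for q in((120,118),(437,65),(515,462),(187,515))]
B=np.array(B);print(B.round(1),B.mean(0))
a=lambda d:np.degrees(np.arctan2(d[1],d[0]))
print(a(B[0]-B[3]),a(B[1]-B[2]),a(B[0]-B[1])-90,a(B[3]-B[2])-90)
for f in('t1','t3'):
    c=dict(np.load(f'pics/{f}.npz')); P=cloud(c);Z=P[...,2]; d=P[...,:2]-A; r=np.hypot(*np.moveaxis(d,-1,0)); th=np.degrees(np.arctan2(d[...,1],d[...,0]))
    k=(r<100)&(r>78)&(abs(th-8.7)<9)&(Z>121)&(Z<136); rgb=c['color'].mean(-1)
    print(f,np.c_[P[k],r[k],th[k],rgb[k]].round(1))
    e=(r>84)&(r<99)&(abs(Z-144)<4)&(abs(th-8.7)<15)
    if e.any(): 
        t=d[e]@[-np.sin(.1536),np.cos(.1536)]; print('ear lateral',np.histogram(t,24,(-24,24))[0])
    l=(r>92)&(r<99)&(abs(Z-118)<2)&(abs(th-8.7)<20); print('lug th',np.sort(th[l]).round(1))
E
```

```text
[[ 667.2   35. ]
 [ 695.  -135. ]
 [ 483.4 -166.1]
 [ 457.2    3.6]] [575.69833415 -65.62731633]
8.51494012181387 8.36087612586334 9.273860843466537 8.790387002486952
t1 [[668.4 -46.6 121.9  95.6  11.4 187.7]
 [662.2 -51.8 128.5  88.6   8.9 154.7]
 [662.9 -54.4 125.8  88.9   7.2 165.3]
 [661.5 -48.4 123.2  88.5  11.2 156. ]
 [659.8 -49.5 129.3  86.6  10.7 156.3]
 [659.8 -51.6 129.5  86.2   9.3 168.3]
 [659.8 -53.7 129.3  85.9   7.9 184.3]]
lug th [-3.3 -3.2 -1.9 -1.8 -0.6 -0.5 -0.5  0.7  0.8  0.9  2.   2.2  2.3  3.2
  3.2  3.3  3.5  4.6  4.6  4.8  5.9  6.2  7.   7.2  7.5  9.3 10.2 10.8
 11.3 12.3 12.9 13.4 13.9 14.1 14.8 15.5 16.  16.7 17.2 17.4 18.  18.5
 19.3 19.9 21.6 27.3]
t3 [[673.  -59.7 121.1  98.5   3.4 140. ]
 [667.1 -59.5 134.5  92.6   3.8 161.3]
 [662.6 -52.  127.2  88.9   8.8 109. ]
 [662.2 -53.9 128.7  88.2   7.6 130.7]
 [660.1 -49.7 128.4  86.8  10.6 131. ]
 [658.8 -51.  133.1  85.4   9.8  90. ]
 [660.6 -54.2 126.4  86.6   7.5 101. ]
 [660.  -56.  128.5  85.8   6.4 133.7]
 [658.1 -49.7 127.5  84.9  10.8 138. ]
 [657.6 -51.5 129.6  84.1   9.6  89.3]
 [658.  -53.9 127.9  84.1   8.   86.7]
 [657.2 -55.5 130.9  83.1   7.  113.3]
 [658.5 -58.5 125.9  84.1   4.9 151.3]
 [656.1 -61.2 134.8  81.6   3.1 162.7]
 [655.6 -49.5 128.6  82.5  11.3 153.3]
 [655.7 -51.6 128.5  82.2   9.8 110. ]
 [655.1 -53.4 130.7  81.3   8.6 107.7]
 [655.6 -55.9 128.5  81.5   6.9 128.3]
 [656.3 -58.5 125.6  82.    5.  162.3]
 [654.6 -61.5 132.4  80.    2.9 179.3]
 [653.2 -51.4 129.4  79.8  10.2 162.3]]
ear lateral [0 0 3 6 6 7 7 8 4 0 0 0 0 0 0 3 7 8 6 7 8 0 0 0]
lug th [ 3.2  3.3  3.6  4.5  4.7  4.9  5.8  5.8  6.3  7.   7.2  7.4  8.4  9.4
  9.9 18.  18.5 18.6 19.3 19.7 20.7 21.5 24.3 27.4]
```

Cover is at 8.55° against 8.7° for the gearbox, about 0.5 mm at the pin, which is within the 3 mm capture. Next I press on the boss.

Call:
{"fn": "send_rows", "kwargs": {"commands": [[[2.6,21.65,0],[0,0,0],0],[[2.6,21.65,0],[0,0,0],0],[[2.6,21.65,0],[0,0,0],0],[[2.6,21.65,0],[0,0,0],0],[[2.6,21.65,0],[0,0,0],0],[[2.6,21.65,0],[0,0,0],0],[[2.6,21.65,0],[0,0,0],0],[[2.6,21.65,0],[0,0,0],0],[[2.6,21.65,0],[0,0,0],0],[[2.6,21.65,0],[0,0,0],0],[[0,0,15],[0,0,0],0],[[0,0,15],[0,0,0],0],[[0,0,12],[0,0,0],0],[[0,0,6],[0,0,0],0],[[0,0,0],[0,0,0],0],[[0,0,0],[0,0,0],0]]}}

```text
time: 11.65
eef_pos: [574.0, -62.8, 178.2]
ee_rot: [3.142, -0.0, -3.002]
force: [-0.8, -0.3, 0.3]
width: 0.4
grasp_force: 0.0
```

Call:
{"fn": "send_rows", "kwargs": {"commands": [[[0,-2.8,0],[0,0,0],0],[[0,0,2],[0,0,0],0],[[0,0,2],[0,0,0],0],[[0,0,1],[0,0,0],0],[[0,0,1],[0,0,0],0],[[0,0,1],[0,0,0],0],[[0,0,1],[0,0,0],0],[[0,0,1],[0,0,0],0],[[0,0,1],[0,0,0],0],[[0,0,1],[0,0,0],0],[[0,0,1],[0,0,0],0],[[0,0,1],[0,0,0],0],[[0,0,1],[0,0,0],0],[[0,0,1],[0,0,0],0],[[0,0,0],[0,0,0],0]]}}

```text
time: 13.15
eef_pos: [574.3, -65.0, 165.5]
ee_rot: [-3.141, -0.0, -3.001]
force: [-4.5, 0.9, 8.3]
width: 0.1
grasp_force: 4.5
```

Call:
{"fn": "send_rows", "kwargs": {"commands": [[[0,0,1],[0,0,0],0],[[0,0,1],[0,0,0],0],[[0,0,1],[0,0,0],0],[[0,0,1],[0,0,0],0],[[0,0,1],[0,0,0],0],[[0,0,1],[0,0,0],0],[[0,0,1],[0,0,0],0],[[0,0,0],[0,0,0],0],[[0,0,0],[0,0,0],0]]}}

```text
time: 14.05
eef_pos: [574.3, -65.0, 158.4]
ee_rot: [-3.141, -0.0, -3.001]
force: [-5.4, 1.2, 8.9]
width: -0.2
grasp_force: 4.5
```

Call:
{"fn": "send_rows", "kwargs": {"commands": [[[0,0,0.7],[0,0,0],0],[[0,0,0.7],[0,0,0],0],[[0,0,0.7],[0,0,0],0],[[0,0,0.7],[0,0,0],0],[[0,0,0],[0,0,0],0],[[0,0,0],[0,0,0],0]]}}

```text
time: 14.65
eef_pos: [574.3, -65.0, 156.0]
ee_rot: [-3.141, -0.0, -3.001]
force: [-5.6, 1.6, 10.8]
width: 0.1
grasp_force: 5.4
```

Call:
{"fn": "send_rows", "kwargs": {"commands": [[[0,0,0.5],[0,0,0],0],[[0,0,0.5],[0,0,0],0],[[0,0,0],[0,0,0],0],[[0,0,0],[0,0,0],0]]}}

```text
time: 15.05
eef_pos: [574.4, -65.0, 156.0]
ee_rot: [-3.141, -0.0, -3.001]
force: [-9.7, 2.9, 14.4]
width: 0.1
grasp_force: 7.4
```

Position holds at z 156.0 while the force rises, so it is on the stop. I'll press a little more, then retreat straight up and clear.

Call:
{"fn": "send_rows", "kwargs": {"commands": [[[0,0,1.5],[0,0,0],0],[[0,0,1.5],[0,0,0],0],[[0,0,0],[0,0,0],0],[[0,0,0],[0,0,0],0]]}}

```text
time: 15.45
eef_pos: [574.4, -65.0, 155.8]
ee_rot: [-3.141, -0.001, -3.001]
force: [-15.1, 2.1, 26.5]
width: -0.2
grasp_force: 13.4
```

Call:
{"fn": "send_rows", "kwargs": {"commands": [[[0,0,-2],[0,0,0],0],[[0,0,-3],[0,0,0],0],[[0,0,-10],[0,0,0],0],[[0,0,-25],[0,0,0],0],[[0,0,-30],[0,0,0],0],[[0,-30,0],[0,0,0],0],[[0,-40,0],[0,0,0],0],[[0,-40,0],[0,0,0],0],[[0,-40,0],[0,0,0],0],[[0,-40,0],[0,0,0],0],[[0,-30,0],[0,0,0],0],[[0,0,0],[0,0,0],0],[[0,0,0],[0,0,0],0]]}}

```text
time: 16.75
eef_pos: [604.8, -283.2, 219.1]
ee_rot: [3.141, -0.0, -3.003]
force: [-0.0, 0.4, 0.1]
width: 0.2
grasp_force: 0.0
```

```bash
python3 - <<'E'
from h import *
where(); c=snap('top','t4'); P=cloud(c); Z=P[...,2]; d=P[...,:2]-A; r=np.hypot(*np.moveaxis(d,-1,0)); th=np.arctan2(d[...,1],d[...,0])
print('boss',np.median(Z[r<20]),'plate',np.median(Z[(r>30)&(r<76)&(Z>100)&(Z<170)]),'lug/flange',np.median(Z[(r>86)&(r<90)&(Z>110)&(Z<124)]))
b=(r>30)&(r<70)&(Z>138)&(Z<147); print('ribs',np.degrees(np.angle(np.exp(4j*th[b]).mean())/4))
a=c['color'][:,:,::-1]; cv2.imwrite('pics/t4c.png',cv2.resize(a,(800,600),interpolation=cv2.INTER_CUBIC))
E
```

```text
tool r -219.7 t 0.3 yaw -3.003 [ 604.8 -283.2  219.1] [-0.   0.4  0.1]
boss 148.823229399382 plate 130.74302215596805 lug/flange 118.42742479690071
ribs 8.623246552272937
```

View pics/t4c.png

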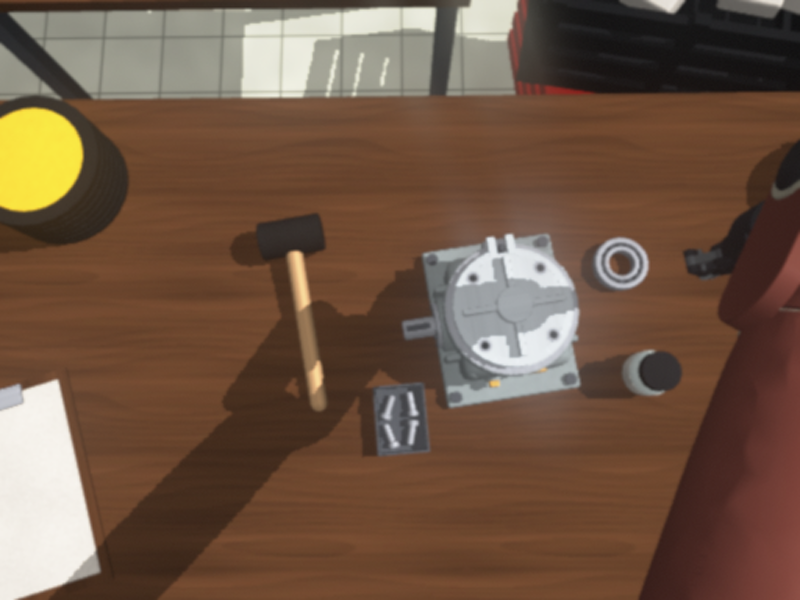

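The cover dropped 14 mm (plate z 144.7 to 130.7, boss 163.1 to 148.8). The notch (500,243) is over the pin, the other objects have not moved, and the hand is clear at (710,260).

```bash
python3 -c "
from plant import manip
print(manip.close_job())"
```

```text
the job is handed in; nothing more can be done
None
```

The cover was turned about 169° until its notch stood over the pin, then pressed fully home (14 mm down, flush on the flange); the hand is clear, the other objects are unmoved, and the job was handed in at about 17 s.

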